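# Swipe the light pad to full brightness

## Robot

A 6-joint arm with a two-finger parallel gripper is mounted at the origin on a cart in front of the work surface, level with it; the furniture and walls round the work are solid. World frame = base frame: x ahead of the robot, y to its left, z up, the work surface at z = 0. Lengths are in mm, angles in rad, forces in N, time in s.
With the tool pointing down it reaches from about 350 to 875 mm from the base axis. Payload 4.2 kg.
Tool frame: the origin (TCP) lies at the very end of the fingers, on their centre line; the grasp point (between the pads) lies 19 mm behind it; z points along the fingers, y is the line along which they close (so a half turn about z gives the same grasp; the last joint's range is limited). The gripper opens to 85 mm and grips with 20 to 120 N. Pads are 22 mm wide; open, the fingers measure 114 mm over their backs; the gripper's body (76 mm by 85 mm) begins 54 mm behind the grasp point. The pads swing forward as they close: fully open they stand 13 mm farther back than shut.
Start: joints at [1.474, 0.385, 0.008, 0, -1.194, -0.259], TCP at [217.68, 585.845, 231.312] pointing down, gripper open.
Joint ranges: [-3.14, 3.14], [-1.21, 2.06], [-1.07, 1.41], [-3.16, 2.05], [-2.99, -0.16], [-3.1, 3.1]. Speed limits (rad/s): [2.79, 2.79, 3.14, 3.14, 3.14, 3.14].

## Interface

Orientations are given as a unit quaternion [x, y, z, w].
In Python, from bench import arm gives the robot as it stands. The module is installed in compiled form; this text tells all that it offers.
- The arm moves only by the tool drive_tool, never from a script. Its argument "targets" is a list of rows, each a list of 5 numbers: the closure, from -1 (fully open) to 1 (shut), then the shift along the tool's x, y, z in mm, then the turn about the tool's z in degrees. In form: [[grip, tx, ty, tz, roll], ...]. A call has 1 to 12 rows; each row is the pose to reach, as a shift and turn from the pose commanded when the call began, along the tool's axes at that moment; what a row does not reach only later rows make up. A row lasts 1/10 s, in which the tool goes at most 50 mm and 8.59 degrees, less where a joint would pass 70% of its speed; a pose out of reach is approached as far as the arm can. A call with a gripper value outside its range is refused whole. The fingers move at their own pace and stop on an object; the grip force is fixed at half the most. Time passes only in rows, so rows that repeat a pose let the fingers close. It gives the time, the measured TCP pose, the force, the opening and the grip force at its end, in the units of the state.
- arm.read_state(): the state, without advancing time (a new reading comes with each control period).
- arm.get_image(name): name is "scene" or "side" or "wrist"; returns the picture (480x640x3 uint8, blue, green, red); there is no depth.
- arm.camera_params(name): a dict with "fov_y" (degrees; the focal length in pixels is half the picture's height over the tangent of half this angle, whatever the lens; pixels are square), "cx", "cy" (the principal point, pixels), "rvec" (rotation vector, rad) and "tvec" (3), from world to camera coordinates, as OpenCV has them; the wrist camera has in their place "tool_from_camera" (4x4, takes a point from camera to tool coordinates, whose origin is the TCP and whose axes are the flange's). Camera axes: x right, y down, z forward; pixel columns grow to the right and rows downward; lengths in mm; the calibration is good to about 2 mm. A picture is of the moment at which its call begins: read the wrist's pose just before it. camera_params takes no time and is no camera call.
- arm.job_done(): hands the job in; it is judged then, once.
The state is a dict: "clock": time; "joints": joint angles; "joint_vel": joint speeds; "joint_efforts": joint torques, N m; "position": TCP position; "ee_rot": TCP orientation; "contact_force": force on the tool from outside, world axes, zero at the start; "wrist_torque": the same for the moment, N m; "gripper_width": finger opening in mm; "grasp_force": force on a finger pad.
Only numpy, scipy, OpenCV 4.12 (cv2) and the standard library are available. Lean on these libraries where they do the work, as an engineer would, in place of code of your own. Each camera call takes 0.05 s, during which the arm holds its last target. There are 200 camera calls.

## Task

Turn the light pad up to full brightness: with the gripper closed, come down on the smallest dot of its curved touch strip, press lightly so that the pad gives a little, and run the fingertips along the curve over every dot to the largest, in one stroke without lifting off or leaving the strip. Finish holding: the program ends with the fingertips still lightly pressing the largest dot. Touch the pad nowhere else, do not press hard, and leave the things on and around it where they are.

Things in the scene. Friction and masses are not known exactly. Their poses are not given: they have to be found in the camera images.
- pad_base: The light pad: level grey pad 150 (x) x 190 (y) mm with a white diffuser, top 22 mm above the desk, on a fixed black bottom plate with foam feet. Origin: centre of the underside, on the desk; z up, x from front to back edge, y to its left. The curved black touch strip lies in its front half; the straight strip with equal dots at the back edge is another control. Strips and dots are flush.
- light_pad (a joint): How far the pad top has sunk on its foam feet, m: 0 untouched, stop at 0.008. It stays level wherever it is pressed; springy, 0.4 N to start and then 0.7 N per mm.
- mark0 (a point): Centre of the smallest (first) dot of the curved strip, 4 mm across, on the pad's top surface (22 mm above the desk when untouched; it sinks with the pad). This is the left (+y) end of the strip.
- mark1 (a point): Centre of the second dot of the curved strip, 5.5 mm across, on the pad's top surface (22 mm above the desk when untouched; it sinks with the pad). Dots are 25 mm apart along the arc.
- mark2 (a point): Centre of the third dot of the curved strip, 7 mm across, on the pad's top surface (22 mm above the desk when untouched; it sinks with the pad). Dots are 25 mm apart along the arc.
- mark3 (a point): Centre of the fourth (middle) dot of the curved strip, 8.5 mm across, on the pad's top surface (22 mm above the desk when untouched; it sinks with the pad). The strip is 17 mm wide, an arc of radius 90 mm that bulges toward the pad's back edge.
- mark4 (a point): Centre of the fifth dot of the curved strip, 10 mm across, on the pad's top surface (22 mm above the desk when untouched; it sinks with the pad). Dots are 25 mm apart along the arc.
- mark5 (a point): Centre of the sixth dot of the curved strip, 11.5 mm across, on the pad's top surface (22 mm above the desk when untouched; it sinks with the pad). Dots are 25 mm apart along the arc.
- mark6 (a point): Centre of the largest (seventh) dot of the curved strip, 13 mm across, on the pad's top surface (22 mm above the desk when untouched; it sinks with the pad). This is the right (-y) end of the strip.
- eraser: Eraser, black block in a pale paper sleeve, 34x12x10 mm, lying on the white diffuser of the light pad; loose, to be left alone. Origin: centre of its underside.
- inkwell: Open cut-glass inkwell, 47x47x32 mm, standing at the left of the pad; loose, to be left alone. Origin: centre of its underside.
- paste_tin: Round pale tin, 66 mm across, 22 mm high, standing at the right of the pad; loose, to be left alone. Origin: centre of its underside.
- wax_stick: Tan stick of sealing wax, 10x90x10 mm, lying in front of the pad; loose, to be left alone. Origin: centre of its underside.
- bean_weight: Black bean-shaped felt paperweight, 53x105x25 mm, farther left; loose, to be left alone. Origin: centre of its underside.

How it is judged:
By the outcome, as a careful person would: the job done as asked, in the order asked, and still so for the second after the job is handed in, while the arm keeps its last pose, push and grip.
It also fails if it takes over 42 s, if anything falls off the work surface, if the arm or the gripper's body presses on something with over 40 N, if the wrist force passes 120 N, or if a joint passes its speed limit or range.

## Working session

There is one attempt and no reset: what is moved stays moved. The work goes in short steps, Python scripts to look and compute and a tool call to move; the robot and the scene stay as the last step left them, time stands still between calls to the robot, and variables do not carry over. Pictures are saved under pics/ and viewed, at most 10 in all, crops included, and the job is handed in when it is done.

Besides the shell and the picture viewer there is one more tool, called after ">>>" as a command line: name --pt "numbers of a row" for each row, then --argument value for the rest. drive_tool: Moves the arm, as the interface text tells. Its arguments: {"type":"object","properties":{"targets":{"type":"array","items":{"type":"array","items":{"type":"number"}}}},"required":["targets"]}

```bash
mkdir -p pics; python3 - <<'E'
from bench import arm
import cv2
s=arm.read_state();print(s)
for n in("scene","side","wrist"):
    cv2.imwrite(f"pics/{n}0.png",arm.get_image(n));print(n,arm.camera_params(n))
E
```

```text
{'clock': 0.0, 'joints': array([ 1.47361404e+00,  3.85537625e-01,  6.66150203e-03, -4.74524243e-04,
       -1.19399471e+00, -2.58577146e-01]), 'joint_vel': array([-8.90263532e-05, -2.55456079e-03,  1.75216033e-03,  2.56506121e-04,
       -6.70056990e-04, -5.83073546e-04]), 'joint_efforts': array([-8.65307766e-05, -3.92287052e+01,  1.88397503e+01,  4.18621883e+00,
       -4.65875346e-03, -6.78794034e-07]), 'position': array([217.48949558, 585.33453183, 230.25059783]), 'ee_rot': array([ 9.84205030e-01, -1.77029191e-01, -1.36195997e-04,  1.05165573e-03]), 'contact_force': array([-0.5307656,  0.3758224, -0.1440524]), 'wrist_torque': array([ 0.03396089, -0.01448281,  0.02772287]), 'grasp_force': 0.0, 'gripper_width': 85.5294905161096}
scene {'fov_y': 49.61592934701661, 'cx': 322.36249495493985, 'cy': 243.4831925294803, 'rvec': array([ 1.84929385, -1.1021609 ,  0.60659375]), 'tvec': array([-209.88083214,  298.79793175,  421.86740383])}
side {'fov_y': 53.38763410887019, 'cx': 322.23111313717965, 'cy': 243.02361468486842, 'rvec': array([ 0.42271554, -2.6812102 ,  1.30985854]), 'tvec': array([544.40030452, 116.66438422, 829.6929384 ])}
wrist {'fov_y': 62.75663064955626, 'cx': 316.30360623454567, 'cy': 235.53928928490302, 'tool_from_camera': array([[ 1.33888231e-03, -9.64414754e-01, -2.64390601e-01,
         6.72972964e+01],
       [ 9.99998886e-01,  1.46560391e-03, -2.82041878e-04,
         8.45403733e-01],
       [ 6.59497248e-04, -2.64389929e-01,  9.64415642e-01,
        -1.42102205e+02],
       [ 0.00000000e+00,  0.00000000e+00,  0.00000000e+00,
         1.00000000e+00]])}
```

View pics/scene0.png

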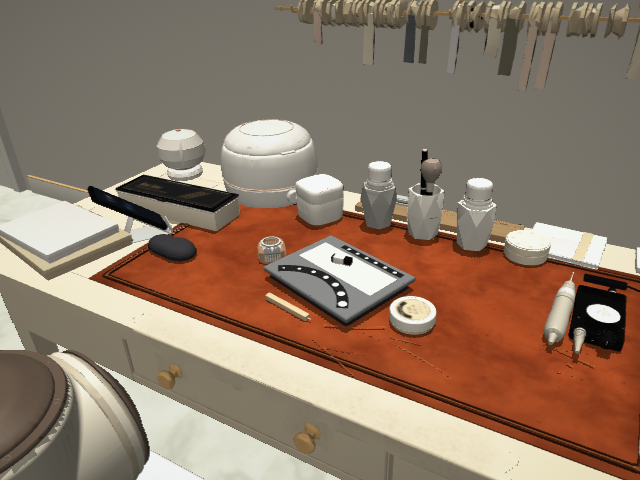

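View pics/wrist0.png

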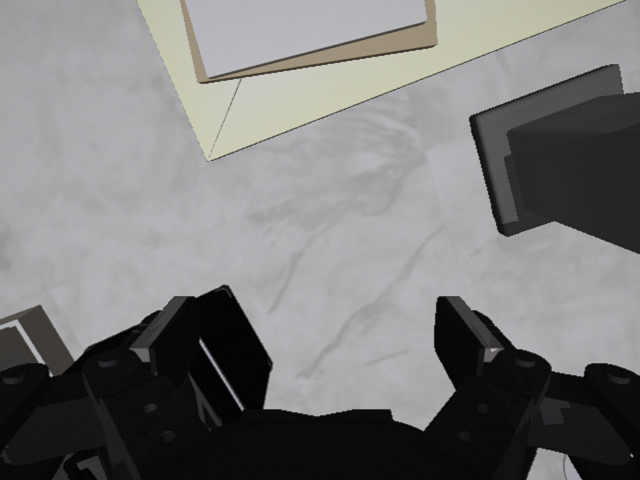

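The scene view shows the pad around (340,277). The curved strip runs from about (283,268) to (342,304), the eraser is at (342,259), the inkwell at (271,248), the tin at (412,314) and the wax at (288,306). The wrist view shows only floor and desk corner.

```bash
cat > h.py <<'E'
import numpy as np,cv2
from scipy.spatial.transform import Rotation as R
def ray(p,uv,s=None):
    f=240/np.tan(np.radians(p["fov_y"]/2))
    d=np.array([(uv[0]-p["cx"])/f,(uv[1]-p["cy"])/f,1.])
    if "rvec" in p:
        A=cv2.Rodrigues(p["rvec"])[0]; return -A.T@p["tvec"],A.T@d
    T=p["tool_from_camera"];Q=R.from_quat(s["ee_rot"]).as_matrix()
    return s["position"]+Q@T[:3,3],Q@T[:3,:3]@d
def onz(p,uv,z=22,s=None):
    o,d=ray(p,uv,s); return o+d*(z-o[2])/d[2]
E
python3 - <<'E'
from bench import arm
from h import *
im=cv2.imread("pics/scene0.png")[225:335,255:445]
cv2.imwrite("pics/c0.png",cv2.resize(im,None,fx=4,fy=4,interpolation=cv2.INTER_CUBIC))
E
```

```text
(no output)
```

View pics/c0.png

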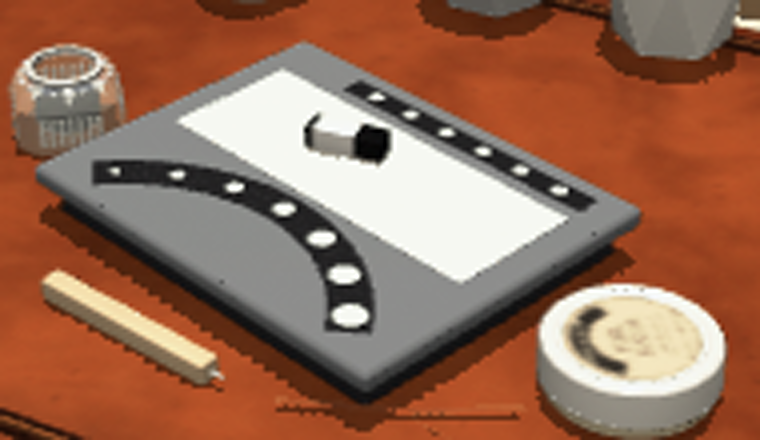

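In the crop, the dots run from (115,171) for the smallest, through (178,175), (235,187), (284,209), (321,238) and (344,274), to (349,316) for the largest.

```bash
cat >> h.py <<'E'
from scipy.optimize import least_squares
a=(3-np.arange(7))*25/90
L=np.c_[90*np.cos(a)-90,90*np.sin(a)]  # pad axes, from mark3
def fit(P):
    def tr(q): c,s=np.cos(q[2]),np.sin(q[2]); return L@np.array([[c,s],[-s,c]])+q[:2]
    r=least_squares(lambda q:(tr(q)-P).ravel(),[*P[3],0]); return r.x,tr(r.x),np.abs(r.fun).max()
E
python3 - <<'E'
from bench import arm
from h import *
np.set_printoptions(precision=2,suppress=True)
p=arm.camera_params("scene")
U=np.array([(115,171),(178,175),(235,187),(284,209),(321,238),(344,274),(349,316)])/4-.375+[255,225]
P=np.array([onz(p,u)[:2] for u in U]);print(*fit(P))
s=arm.read_state();print(s["position"],R.from_quat(s["ee_rot"]).as_matrix())
E
```

```text
[496.87  31.21  -0.32] [[490.1  103.74]
 [499.13  80.52]
 [501.45  55.71]
 [496.87  31.21]
 [485.75   8.91]
 [468.95  -9.49]
 [447.74 -22.57]] 0.4812542906926751
[217.55 585.45 230.47] [[ 0.94 -0.35 -0.  ]
 [-0.35 -0.94 -0.  ]
 [ 0.    0.   -1.  ]]
```

>>> drive_tool --pt "1 40 44 0 0" --pt "1 80 88 0 0" --pt "1 112 124 0 0" --pt "1 144 160 0 0" --pt "1 176 195 0 0" --pt "1 208 230 0 0" --pt "1 240 266 0 0" --pt "1 272 302 5 0" --pt "1 304 337 10 0" --pt "1 336 373 20 0" --pt "1 365 405 25 0" --pt "1 386 428 30 0"

```text
clock: 1.35
position: [430.5, 47.6, 200.9]
ee_rot: [0.984, -0.178, -0.0, 0.0]
contact_force: [0.5, 1.2, 0.2]
gripper_width: -0.2
grasp_force: 0.0
```

>>> drive_tool --pt "1 0 0 0 0" --pt "1 0 0 0 0" --pt "1 0 0 0 0" --pt "1 0 0 0 0" --pt "1 0 0 0 0"

```text
clock: 1.85
position: [430.3, 51.1, 201.5]
ee_rot: [0.984, -0.176, 0.0, -0.0]
contact_force: [-0.6, -1.0, -0.7]
gripper_width: -0.2
grasp_force: 0.0
```

```bash
python3 - <<'E'
from bench import arm
from h import *
s=arm.read_state();cv2.imwrite("pics/w1.png",arm.get_image("wrist"))
import pickle;pickle.dump(s,open("s1.pkl","wb"));print(s["position"],s["ee_rot"],s["gripper_width"])
E
```

```text
[430.29919063  51.10346096 201.53594451] [ 9.84388135e-01 -1.76011172e-01  1.97650515e-04 -1.68315413e-04] -0.21341759819223965
```

View pics/w1.png

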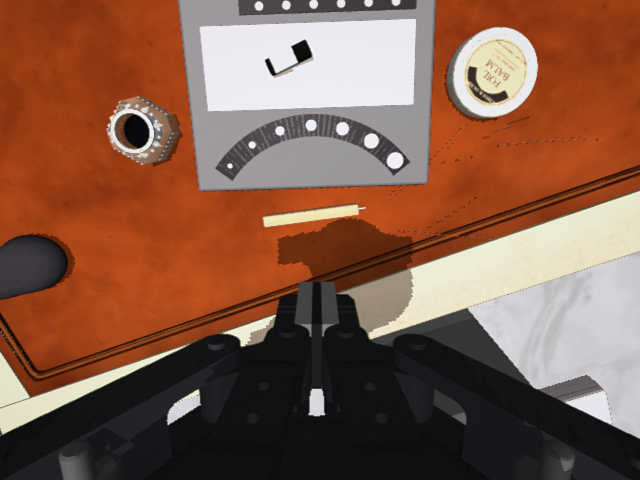

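The wrist view shows the curved strip's dots from (230,166) for the smallest to (395,160) for the largest. The closed fingertips, around (317,285), are about 14 mm along tool y and 22 mm along tool x, so tool x has to follow the tangent to stay on the 17 mm strip.

```bash
python3 - <<'E'
from bench import arm
from h import *
import pickle
np.set_printoptions(precision=2,suppress=True)
s=pickle.load(open("s1.pkl","rb"));p=arm.camera_params("wrist")
im=cv2.imread("pics/w1.png")
U=np.array([(230,166),(252,145),(280,131),(311,125),(343,129),(371,141),(395,160)],float)
g=cv2.cvtColor(im,cv2.COLOR_BGR2GRAY)
for i,(u,v) in enumerate(U.astype(int)):
    w=g[v-9:v+10,u-9:u+10]; n,l,st,c=cv2.connectedComponentsWithStats((w>160).astype(np.uint8))
    k=1+np.argmin(np.hypot(*(c[1:]-9).T)); U[i]=c[k]+[u-9,v-9]
print(U)
q,T,e=fit(np.array([onz(p,u,22,s)[:2] for u in U]));print(q,T,e)
np.savetxt("marks.txt",T)
for uv in [(215,168),(236,182),(410,162),(388,178)]:
    print(onz(p,uv,22,s)[:2])
print(arm.read_state()["joints"])
cv2.imwrite("pics/c1.png",cv2.resize(im[95:315,195:415],None,fx=2.7,fy=2.7,interpolation=cv2.INTER_CUBIC))
E
```

```text
[[229.38 165.52]
 [251.93 144.44]
 [279.41 130.43]
 [310.75 124.93]
 [342.07 128.15]
 [370.85 140.41]
 [394.61 160.03]]
[496.87  30.7   -0.32] [[489.81 103.21]
 [498.93  80.02]
 [501.35  55.21]
 [496.87  30.7 ]
 [485.83   8.36]
 [469.1  -10.11]
 [447.94 -23.27]] 0.17058062908016325
[492.04 115.09]
[475.75 103.61]
[442.16 -34.43]
[436.   -13.93]
[ 0.5   0.08 -0.48 -0.   -1.01  0.72]
```

View pics/c1.png

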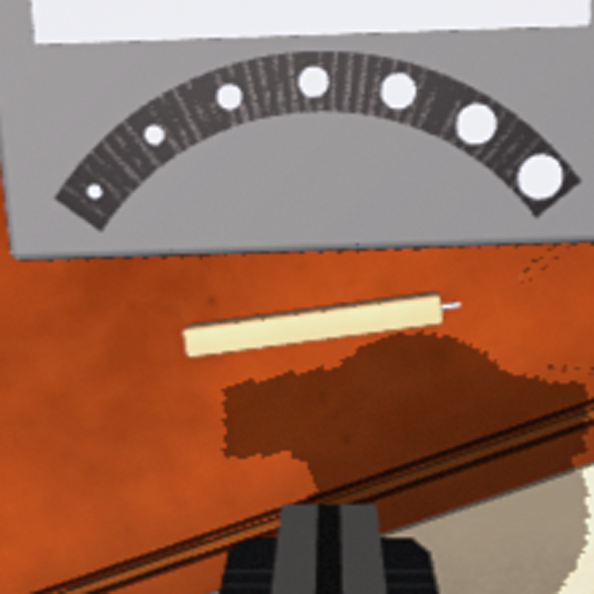

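>>> drive_tool --pt "1 8 -14 10 7" --pt "1 16 -28 30 14" --pt "1 24 -42 50 21" --pt "1 32 -56 75 28" --pt "1 37.7 -69.5 100 35" --pt "1 37.7 -69.5 125 40.5" --pt "1 37.7 -69.5 145 40.5" --pt "1 37.7 -69.5 156 40.5" --pt "1 37.7 -69.5 156 40.5" --pt "1 37.7 -69.5 156 40.5" --pt "1 37.7 -69.5 156 40.5" --pt "1 37.7 -69.5 156 40.5"

```text
clock: 3.1
position: [490.6, 102.5, 46.4]
ee_rot: [0.862, -0.507, 0.001, -0.001]
contact_force: [-0.2, 0.6, -0.2]
gripper_width: -0.1
grasp_force: 0.0
```

```bash
python3 - <<'E'
from bench import arm
from h import *
np.set_printoptions(precision=2,suppress=True)
T=np.loadtxt("marks.txt");A=[]
for i in range(6):
    im=arm.get_image("side" if i<1 else "scene"); s=arm.read_state()
    A.append([*s["position"],*s["contact_force"],np.degrees(np.arctan2(2*s["ee_rot"][0]*s["ee_rot"][1],s["ee_rot"][0]**2-s["ee_rot"][1]**2))])
    if i==0: side=im
A=np.array(A);print(A,A.mean(0));pos=A[:,:3].mean(0)
out=[]
for n,m in(("side",side),("scene",im)):
    p=arm.camera_params(n);f=240/np.tan(np.radians(p["fov_y"]/2));K=np.array([[f,0,p["cx"]],[0,f,p["cy"]],[0,0,1]])
    pr=lambda X:cv2.projectPoints(np.array(X,float).reshape(-1,3),p["rvec"],p["tvec"],K,None)[0][:,0]
    c=pr([pos])[0];x0,y0=(c-50).astype(int);b=cv2.resize(m[y0:y0+100,x0:x0+100],(400,400),interpolation=cv2.INTER_CUBIC)
    for q in np.vstack([c,pr(np.c_[T,np.full(7,22)])]):
        cv2.drawMarker(b,tuple(((q-[x0,y0]+.5)*4).astype(int)),(0,255,0),0,8,1)
    out.append(b)
cv2.imwrite("pics/hover.png",np.hstack(out))
E
```

```text
[[490.45 102.45  46.26  -0.12  -0.18  -0.98 -60.88]
 [490.35 102.38  46.1   -0.36  -0.33   0.08 -60.89]
 [490.24 102.31  45.95   0.12  -0.31  -0.34 -60.89]
 [490.14 102.24  45.77   0.54  -0.03   0.17 -60.89]
 [490.12 102.23  45.67   0.22   1.76   0.01 -60.89]
 [490.04 102.23  45.56   0.19   0.99   0.25 -60.88]] [490.22 102.31  45.88   0.1    0.32  -0.14 -60.89]
```

View pics/hover.png

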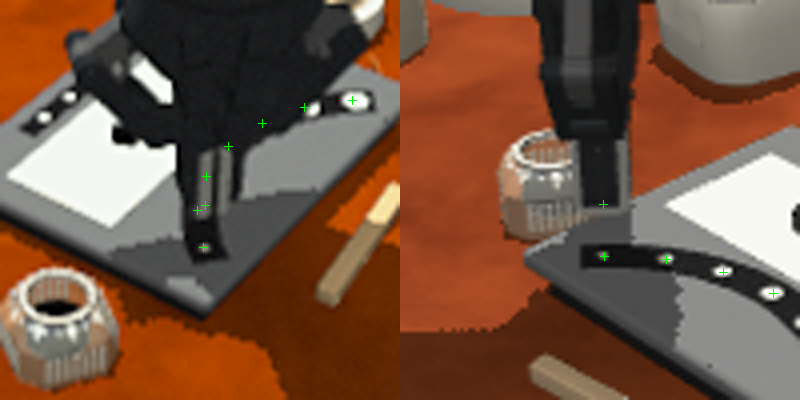

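Both views show the projected marks on the dots and the TCP marker at the fingertip, about 24 mm above the first dot. Descending now.

>>> drive_tool --pt "1 -0.5 -0.4 8 0" --pt "1 -0.5 -0.4 15 0" --pt "1 -0.5 -0.4 18 0" --pt "1 -0.5 -0.4 20 0" --pt "1 -0.5 -0.4 20 0" --pt "1 -0.5 -0.4 20 0" --pt "1 -0.5 -0.4 20 0" --pt "1 -0.5 -0.4 20 0" --pt "1 -0.5 -0.4 20 0" --pt "1 -0.5 -0.4 20 0" --pt "1 -0.5 -0.4 20 0" --pt "1 -0.5 -0.4 20 0"

```text
clock: 4.6
position: [490.1, 102.8, 25.3]
ee_rot: [0.862, -0.507, 0.0, -0.0]
contact_force: [-0.4, -0.3, -0.5]
gripper_width: -0.1
grasp_force: 0.0
```

>>> drive_tool --pt "1 0 0 0 0" --pt "1 0 0 0 0" --pt "1 0 0 0 0" --pt "1 0 0 0 0"

```text
clock: 5.0
position: [490.1, 102.8, 25.3]
ee_rot: [0.862, -0.507, 0.0, 0.0]
contact_force: [0.5, -0.8, 0.5]
gripper_width: 0.0
grasp_force: 0.0
```

>>> drive_tool --pt "1 0 0 1.5 0" --pt "1 0 0 3 0" --pt "1 0 0 4 0" --pt "1 0 0 5 0" --pt "1 0 0 5.7 0" --pt "1 0 0 6.3 0" --pt "1 0 0 6.3 0" --pt "1 0 0 6.3 0" --pt "1 0 0 6.3 0" --pt "1 0 0 6.3 0" --pt "1 0 0 6.3 0" --pt "1 0 0 6.3 0"

```text
clock: 6.2
position: [490.0, 102.8, 19.0]
ee_rot: [0.862, -0.507, -0.0, 0.0]
contact_force: [0.1, 0.2, 2.8]
gripper_width: -0.1
grasp_force: 1.2
```

```bash
python3 - <<'E'
from bench import arm
from h import *
np.set_printoptions(precision=2,suppress=True)
A=[]
for i in range(8):
    im=arm.get_image("scene"); s=arm.read_state(); A.append([*s["position"],*s["contact_force"]])
print(np.mean(A,0),np.std(A,0))
t=np.radians(25/90*180/np.pi/6)*np.arange(1,13)
print(np.c_[90*np.sin(t),90*(1-np.cos(t)),np.degrees(t)])
E
```

```text
[490.05 102.83  19.01  -0.87   0.15   2.31] [0.02 0.02 0.02 0.5  0.3  0.5 ]
[[ 4.17  0.1   2.65]
 [ 8.32  0.39  5.31]
 [12.46  0.87  7.96]
 [16.57  1.54 10.61]
 [20.65  2.4  13.26]
 [24.68  3.45 15.92]
 [28.66  4.68 18.57]
 [32.58  6.1  21.22]
 [36.42  7.7  23.87]
 [40.19  9.47 26.53]
 [43.88 11.42 29.18]
 [47.47 13.54 31.83]]
```

>>> drive_tool --pt "1 4.2 0.1 0 2.65" --pt "1 8.3 0.4 0 5.3" --pt "1 12.5 0.9 0 7.95" --pt "1 16.6 1.5 0 10.6" --pt "1 20.6 2.4 0 13.25" --pt "1 24.7 3.4 0 15.9" --pt "1 28.7 4.7 0 18.55" --pt "1 32.6 6.1 0 21.2" --pt "1 36.4 7.7 0 23.85" --pt "1 40.2 9.5 0 26.5" --pt "1 43.9 11.4 0 29.2" --pt "1 47.5 13.5 0 31.8"

```text
clock: 7.8
position: [502.4, 55.2, 19.3]
ee_rot: [-0.69, 0.724, -0.0, 0.001]
contact_force: [0.1, 0.7, 1.6]
gripper_width: -0.1
grasp_force: 1.1
```

>>> drive_tool --pt "1 0 0 0 0" --pt "1 0 0 0 0" --pt "1 0 0 0 0"

```text
clock: 8.1
position: [502.0, 54.9, 19.2]
ee_rot: [-0.691, 0.723, -0.0, 0.0]
contact_force: [1.6, -1.0, 2.1]
gripper_width: 0.0
grasp_force: 1.2
```

>>> drive_tool --pt "1 4.2 0.3 0 2.65" --pt "1 8.3 0.7 0 5.3" --pt "1 12.5 1.3 0 7.95" --pt "1 16.6 2.0 0 10.6" --pt "1 20.6 2.9 0 13.25" --pt "1 24.7 3.9 0 15.9" --pt "1 28.7 5.2 0 18.55" --pt "1 32.6 6.6 0 21.2" --pt "1 36.4 8.2 0 23.85" --pt "1 40.2 10.0 0 26.5" --pt "1 43.9 11.9 0 29.2" --pt "1 47.5 14.0 0 31.8"

```text
clock: 9.3
position: [485.8, 8.5, 19.2]
ee_rot: [-0.465, 0.885, -0.0, 0.001]
contact_force: [0.0, 0.8, 2.7]
gripper_width: 0.1
grasp_force: 1.2
```

>>> drive_tool --pt "1 0 0 0 0" --pt "1 0 0 0 0" --pt "1 0 0 0 0" --pt "1 0 0 0 0"

```text
clock: 9.7
position: [485.2, 8.0, 19.0]
ee_rot: [-0.466, 0.885, -0.0, -0.0]
contact_force: [0.2, -0.4, 1.8]
gripper_width: 0.2
grasp_force: 1.2
```

>>> drive_tool --pt "1 4.2 0 0 2.65" --pt "1 8.3 0.2 0 5.3" --pt "1 12.5 0.7 0 7.95" --pt "1 16.6 1.4 0 10.6" --pt "1 20.6 2.2 0 13.25" --pt "1 24.7 3.3 0 15.9" --pt "1 28.7 4.5 0 18.55" --pt "1 32.6 5.9 0 21.2" --pt "1 36.4 7.5 0 23.85" --pt "1 40.2 9.2 0 26.5" --pt "1 43.7 11.1 0 29.2" --pt "1 46.7 12.8 0 31.5"

```text
clock: 10.9
position: [448.9, -22.9, 19.2]
ee_rot: [-0.208, 0.978, 0.0, 0.001]
contact_force: [2.0, 0.7, 2.0]
gripper_width: 0.2
grasp_force: 1.2
```

>>> drive_tool --pt "1 0 0 0 0" --pt "1 0 0 0 0" --pt "1 0 0 0 0" --pt "1 0 0 0 0" --pt "1 0 0 0 0" --pt "1 0 0 0 0"

```text
clock: 11.5
position: [448.3, -23.2, 19.0]
ee_rot: [-0.208, 0.978, 0.0, 0.0]
contact_force: [0.8, 1.3, 2.7]
gripper_width: -0.0
grasp_force: 1.2
```

```bash
python3 - <<'E'
from bench import arm
import cv2
im=arm.get_image("scene");s=arm.read_state();print(s["position"],s["contact_force"])
cv2.imwrite("pics/end.png",cv2.resize(im[225:335,255:445],None,fx=4,fy=4,interpolation=cv2.INTER_CUBIC))
E
```

```text
[448.24761837 -23.16496123  18.99439403] [0.85222181 0.92744372 2.46361152]
```

View pics/end.png

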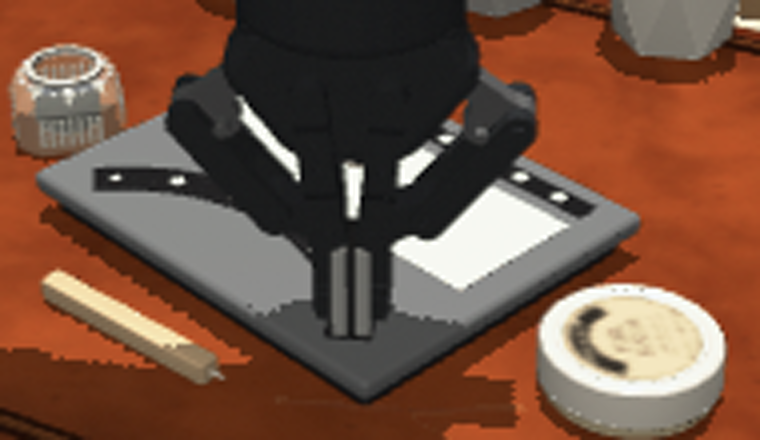

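The fingertips, around (350,325) in the crop, rest on the largest dot. The inkwell, wax and tin have not moved, and the pad is pressed 3 mm at about 2.5 N.

```bash
python3 -c "
from bench import arm
print(arm.job_done())"
```

```text
the job is handed in; nothing more can be done
None
```

I ran the closed fingertips along the curved strip from the smallest dot to the largest in one unlifted stroke, and handed the job in with them still pressing the largest dot (about 3 mm, 2.5 N). By my estimate, the 22 mm wide fingertips overhung the strip's ends by about 3 mm onto the pad. The inkwell, wax and tin did not move, but the arm hid the eraser and I did not re-check the paperweight.

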